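# Isolate the bench lathe and hold its sprung chuck guard open

### The job

I want to put the chuck key into this little lathe. Turn its isolator on top of the headstock fully to off first; only then lift the sprung chuck guard by its bar handle to 60 degrees from closed, without flinging it or letting it slam, and finish still holding it there with the fingers, because it snaps shut when let go. Leave the things on the bench where they lie.

Things in the scene. Friction and masses are not known exactly. Their poses are not given: they have to be found in the camera images.
- lathe: Miniature grey bench lathe, fixed; tray 170 (x) x 350 (y) mm, origin at the centre of its underside on the bench. -x is its front (to the robot), +y its headstock end (robot's left). Headstock: grey box 110 x 104 mm at lathe x 0, y +117, top 150 mm above the bench. Chuck (66 mm across) and brass bar right of it under the guard; then tool post (130 mm high) and tailstock.
- isolator (a joint): Rotary isolator on top of the headstock, rad, about the vertical. 0 = off, at its stop: grip bar front to back (lathe x), white pointer line to the front. Grows clockwise from above; 1.2 to 1.57 = on: bar roughly along lathe y, pointer to the left. So turn it anticlockwise to the stop. Stays where left; friction about 0.06 N m.
- isolator_grip (a point): Point on the isolator's axis inside its grip bar, 183 mm above the bench, at lathe x 0, y +117 mm. Turns with the bar: its x axis runs along the bar, -x to the pointer end. Black grip bar 46 mm long, 12 thick, 26 high (167 to 193 mm above the bench) on a round black disc 38 mm across.
- guard (a joint): Chuck guard, rad: opening angle about a level hinge along lathe y. 0 = closed, grows as the front edge rises and goes back; 1.047 = 60 degrees; stop at 1.75. A spring and its weight close it at every angle: about 3 to 5 N, at the handle.
- guard_hinge (a point): Fixed point on the guard's hinge axis (a rod along lathe y behind the chuck), in the middle of the guard's width; at lathe x +64, y +1.5 mm, 150 mm above the bench.
- guard_handle (a point): Middle of the guard's handle: round steel bar 10 mm thick, along lathe y, on two stays 80 mm apart; moves with the guard. Closed it is 158 mm in front of (lathe -x) and 11 mm above the hinge axis, 46 mm off the guard's front corner. The guard is a bent clear sheet 112 mm wide in a steel frame; closed, its top is 168 mm above the bench and its front hangs down to 75 mm.
- chuck_key: Bystander: steel T-shaped chuck key, 75 x 70 x 12 mm, on the bench to the left of the lathe. Origin under its middle.
- nut_jar: Bystander: clear jar with a lid, 51 mm wide, 72 mm high, standing in front and to the left of the lathe. Origin under its centre.
- brush: Bystander: swarf brush, 17 x 158 x 12 mm, lying in front of the lathe. Origin under its middle.

How it is judged:
By the outcome, as a careful person would: the job done as asked, in the order asked, and still so for the second after the job is handed in, while the arm keeps its last pose, push and grip.
It also fails if it takes over 48 s, if anything falls off the work surface, if the arm or the gripper's body presses on something with over 40 N, if the wrist force passes 120 N, or if a joint passes its speed limit or range.

### The arm

A 7-joint arm with a two-finger parallel gripper is mounted at the origin on the work surface; the furniture and walls round the work are solid. World frame = base frame: x ahead of the robot, y to its left, z up, the work surface at z = 0. Lengths are in m, angles in rad, forces in N, time in s.
With the tool pointing down it reaches from about 0.4 to 0.75 m from the base axis. Payload 19.5 kg.
Tool frame: the origin (TCP) lies on the mounting face of the last link; the fingertips stand 173 mm ahead of it and the grasp point (between the pads) lies 155 mm ahead of it; z points along the fingers, y is the line along which they close (so a half turn about z gives the same grasp; the last joint's range is limited). The gripper opens to 85 mm and grips with 20 to 120 N. Pads are 22 mm wide; open, the fingers measure 114 mm over their backs; the gripper's body (76 mm by 85 mm) begins 54 mm behind the grasp point. The pads swing forward as they close: fully open they stand 13 mm farther back than shut.
Start: joints at [1.288, 0.707, -0.028, 1.485, 0.022, 0.951, -0.075], TCP at [0.137, -0.558, 0.405] pointing down, gripper open.
Joint ranges: [-2.71, 2.71], [-0.32, 2.16], [-1.57, 1.52], [0, 2.45], [-1.46, 4.6], [0, 2.02], [-2.83, 2.83]. Speed limits (rad/s): [1.89, 1.89, 2.57, 2.57, 3.01, 3.01, 3.01].

### API

Orientations are given as a 3x3 rotation matrix whose columns are the frame's x, y, z axes.
In Python, from workcell import ctrl gives the robot as it stands. The module is installed in compiled form; this text tells all that it offers.
- The arm moves only by the tool play_rows, never from a script. Its arguments are lists of equal length, an entry for each row: "dr": the turn, a rotation vector about the world's x, y, z scaled (see below), a list of three; "slide": the shift along the world's x, y, z scaled (see below), a list of three; "grip": the finger opening in mm, from 0 to 85.4. In form: {"dr": [[wx, wy, wz], ...], "slide": [[tx, ty, tz], ...], "grip": [grip, ...]}. A call has 1 to 12 rows; each row shifts and turns the commanded pose from where the row before left it; what a row does not reach is not made up. The controller multiplies each number of a shift by 0.12 m and each number of a turn by 180 degrees. A row lasts 1/12 s, in which the tool goes at most 41.7 mm and 7.16 degrees, less where a joint would pass 70% of its speed; a pose out of reach is approached as far as the arm can. A call with a number of a shift or a turn outside -1 to 1 is refused whole. A call with a gripper value outside its range is refused whole. The fingers move at their own pace and stop on an object; "squeeze" is the grip in N (left out, the last holds). Time passes only in rows, so rows that do not move let the fingers close. It gives the time, the measured TCP pose, the force, the opening and the grip force at its end, in the units of the state.
- ctrl.read_state(): the state, without advancing time (a new reading comes with each control period).
- ctrl.get_image(name): name is "scene" or "side" or "wrist"; returns the picture (480x640x3 uint8, blue, green, red); there is no depth.
- ctrl.get_calibration(name): a dict with "vertical_fov" (degrees; the focal length in pixels is half the picture's height over the tangent of half this angle, whatever the lens; pixels are square), "cx", "cy" (the principal point, pixels), "rvec" (rotation vector, rad) and "tvec" (3), from world to camera coordinates, as OpenCV has them. Camera axes: x right, y down, z forward; pixel columns grow to the right and rows downward; lengths in m; the calibration is good to about 2 mm. A picture is of the moment at which its call begins: read the wrist's pose just before it. get_calibration takes no time and is no camera call; for the wrist camera it gives the pose at the moment of the call.
- ctrl.close_job(): hands the job in; it is judged then, once.
The state is a dict: "time_s": time; "joint_pos": joint angles; "joint_vel": joint speeds; "tau": joint torques, N m; "eef_pos": TCP position; "ee_rot": TCP orientation; "contact_force": force on the tool from outside, world axes, zero at the start; "wrist_torque": the same for the moment, N m; "opening": finger opening in m; "grip_force": force on a finger pad.
Only numpy, scipy, OpenCV 4.12 (cv2) and the standard library are available. Lean on these libraries where they do the work, as an engineer would, in place of code of your own. Each camera call takes 0.05 s, during which the arm holds its last target. There are 200 camera calls.

## Working session

There is one attempt and no reset: what is moved stays moved. The work goes in short steps, Python scripts to look and compute and a tool call to move; the robot and the scene stay as the last step left them, time stands still between calls to the robot, and variables do not carry over. Pictures are saved under pics/ and viewed, at most 10 in all, crops included, and the job is handed in when it is done.

Besides the shell and the picture viewer there is one more tool, called after "Call:" as name(argument=value, ...) on one line, values as JSON. play_rows: Moves the arm, as the interface text tells. Shifts and turns lie within -1 to 1; 1 stands for 0.12 m of shift or 180 degrees of turn. Its arguments: {"type":"object","properties":{"dr":{"type":"array"},"slide":{"type":"array"},"grip":{"type":"array"},"squeeze":{"type":"number"}},"required":["dr","slide","grip"]}

```bash
mkdir -p pics; python3 - <<'E'
from workcell import ctrl
import cv2
s=ctrl.read_state()
for k,v in s.items(): print(k,v)
for n in("scene","side","wrist"):
    c=ctrl.get_calibration(n);print(n,c)
    cv2.imwrite(f"pics/{n}0.png",ctrl.get_image(n))
E
```

```text
time_s 0.0
joint_pos [ 1.28830615  0.70710058 -0.02764631  1.48498774  0.02200782  0.95089377
 -0.0754927 ]
joint_vel [ 0.00012682  0.00203642  0.00040783  0.00153046 -0.000932    0.00051154
  0.00044841]
tau [ 1.05348015e-03 -8.83209300e+01  1.23482063e+00 -2.36170417e+01
  1.69113837e-02  6.29182628e-03 -3.27879036e-05]
eef_pos [ 0.13711857 -0.55833928  0.40423113]
ee_rot [[ 9.71141721e-01  2.38502997e-01 -2.80524094e-04]
 [ 2.38503161e-01 -9.71141153e-01  1.05013120e-03]
 [-2.19690520e-05 -1.08673211e-03 -9.99999409e-01]]
contact_force [ 0.26383282 -0.22029833  0.46279445]
wrist_torque [-0.05726729 -0.03384184  0.00204406]
grip_force 0.0
opening 0.08529303907573713
scene {'vertical_fov': 50.28615643405175, 'cx': 316.0424791219275, 'cy': 239.64542808925466, 'rvec': array([ 1.75904457, -1.64654523,  0.75546108]), 'tvec': array([0.03282126, 0.46056625, 0.52852718])}
side {'vertical_fov': 54.90140932670984, 'cx': 319.7224239590335, 'cy': 244.4175180168635, 'rvec': array([ 2.05350924, -0.4757829 ,  0.26183357]), 'tvec': array([-0.45819982,  0.27101335,  0.65625353])}
wrist {'vertical_fov': 68.39117652615413, 'cx': 322.37082628896366, 'cy': 238.7669434315447, 'rvec': array([-2.30196847,  1.80383306,  0.23966507]), 'tvec': array([-0.57547534, -0.03379015,  0.37775114])}
```

View pics/scene0.png

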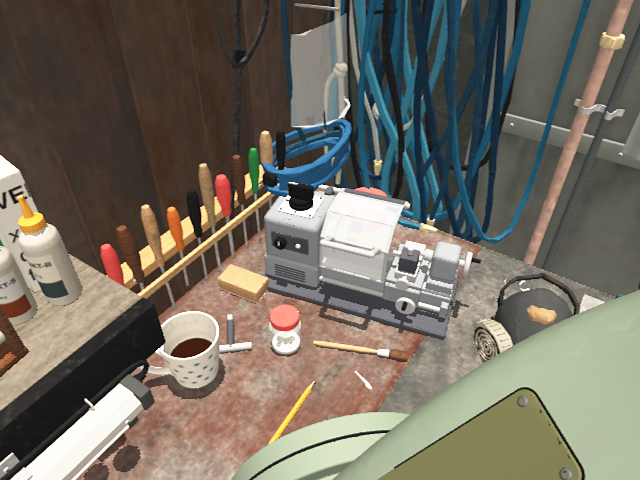

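View pics/side0.png

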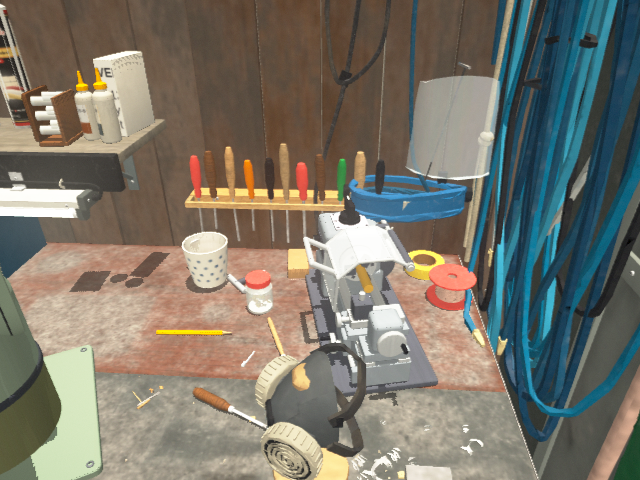

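The scene view shows the lathe at about (360, 260), with its isolator at (298, 195), the guard at (365, 230) and the jar at (285, 330). In the side view the isolator is at (350, 212) and the handle bar at about (320, 258). I'll enlarge both.

```bash
python3 - <<'E'
import cv2,numpy as np
a=cv2.imread("pics/scene0.png")[170:345,250:480]; b=cv2.imread("pics/side0.png")[190:395,290:450]
a=cv2.resize(a,None,fx=3.4,fy=3.4,interpolation=cv2.INTER_CUBIC)
b=cv2.resize(b,None,fx=2.9,fy=2.9,interpolation=cv2.INTER_CUBIC)
cv2.imwrite("pics/a.png",a);cv2.imwrite("pics/b.png",b);print(a.shape,b.shape)
E
```

```text
(595, 782, 3) (594, 464, 3)
```

View pics/a.png

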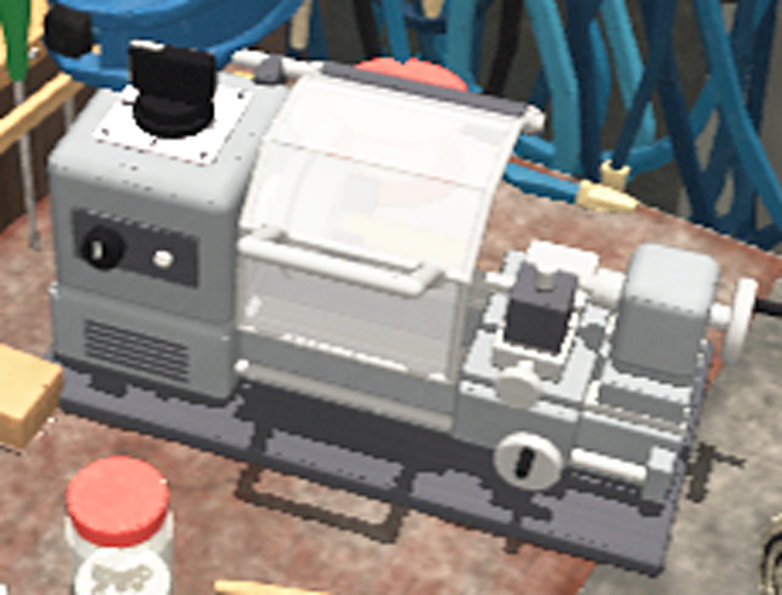

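View pics/b.png

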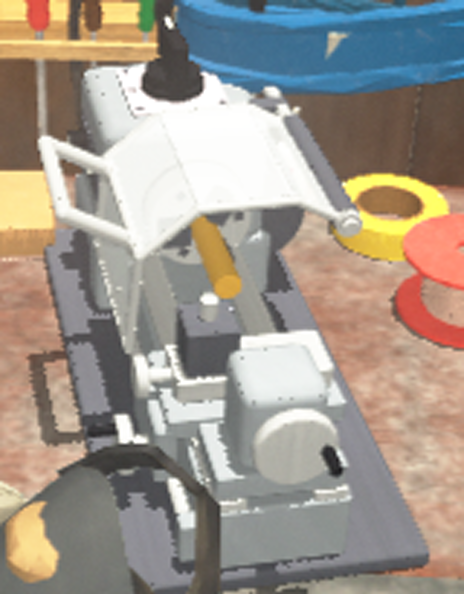

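Scene crop: disc centre (174, 108), handle bar from (246, 244) to (417, 288), tray corners (62, 405) and (660, 572). Side crop: handle bar ends (45, 143) and (63, 212), isolator disc (173, 80), back right tray corner (428, 565). I'll fit the lathe's x, y and yaw to these.

```bash
cat > h.py <<'E'
import numpy as np,cv2
from scipy.optimize import least_squares
from workcell import ctrl
def proj(n,P):
    c=ctrl.get_calibration(n);f=240/np.tan(np.radians(c['vertical_fov']/2))
    K=np.array([[f,0,c['cx']],[0,f,c['cy']],[0,0,1]])
    return cv2.projectPoints(np.float64(P).reshape(-1,1,3),c['rvec'],c['tvec'],K,None)[0][:,0]
def W(p,L):
    x,y,t=p;L=np.atleast_2d(L);c,s=np.cos(t),np.sin(t)
    return np.c_[x+c*L[:,0]-s*L[:,1],y+s*L[:,0]+c*L[:,1],L[:,2]]
E
python3 - <<'E'
from h import *
d={'scene':[((0,.117,.163),(174,108)),((-.094,.0415,.161),(246,244)),((-.094,-.0385,.161),(417,288)),((-.085,.175,0),(62,405)),((-.085,-.175,0),(660,572))],
'side':[((-.094,.0415,.161),(45,143)),((-.094,-.0385,.161),(63,212)),((0,.117,.163),(173,80)),((.085,-.175,0),(428,565))]}
T={'scene':(3.4,250,170),'side':(2.9,290,190)}
def res(p):
    r=[]
    for n,l in d.items():
        k,u,v=T[n]
        r.append(proj(n,W(p,[a for a,_ in l]))-(np.array([b for _,b in l])/k+(u,v)))
    return np.vstack(r).ravel()
s=least_squares(res,[.6,.1,0],loss='soft_l1');print(s.x,np.degrees(s.x[2]));print(res(s.x).reshape(-1,2).round(1))
for q in[(0,.117,.183),(-.094,.0015,.161),(.064,.0015,.15)]:print(W(s.x,q).round(4))
# isolator bar angle: bar top ends at z=.193
for n,e in(('scene',[(132,42),(214,50)]),):
    c=ctrl.get_calibration(n);f=240/np.tan(np.radians(c['vertical_fov']/2));R=cv2.Rodrigues(c['rvec'])[0];C=-R.T@c['tvec']
    o=[]
    for b in e:
        u,v=b[0]/3.4+250,b[1]/3.4+170
        r=R.T@np.array([(u-c['cx'])/f,(v-c['cy'])/f,1]);o.append(C+r*(.193-C[2])/r[2])
    o=np.array(o);print(o,o.mean(0),np.degrees(np.arctan2(*(o[0]-o[1])[1::-1])),np.linalg.norm(o[0]-o[1]))
E
```

```text
[ 0.58750452 -0.01138587 -0.28879273] -16.546604743240913
[[ -0.5  -3.2]
 [  0.8   0.6]
 [ -0.7  -0.5]
 [-11.5  -1.2]
 [  0.2   1.8]
 [ -0.2   0.7]
 [  0.3   1.2]
 [ -1.   -2. ]
 [  1.2   0.9]]
[[0.6208 0.1008 0.183 ]]
[[0.4978 0.0168 0.161 ]]
[[ 0.6493 -0.0282  0.15  ]]
[[0.62565365 0.12113078 0.193     ]
 [0.62138569 0.07917879 0.193     ]] [0.62351967 0.10015479 0.193     ] 84.19103747715614 0.042168531104981595
```

Call:
play_rows(dr=[[0, 0, 0.016], [0, 0, 0.016], [0, 0, 0.016], [0, 0, 0.016], [0, 0, 0.016], [0, 0, 0.016], [0, 0, 0.016], [0, 0, 0.016], [0, 0, 0.016], [0, 0, 0.016], [0, 0, 0.016], [0, 0, 0.016]], slide=[[0.168, 0.229, 0.01], [0.168, 0.229, 0.01], [0.168, 0.229, 0.01], [0.168, 0.229, 0.01], [0.168, 0.229, 0.01], [0.168, 0.229, 0.01], [0.168, 0.229, 0.01], [0.168, 0.229, 0.01], [0.168, 0.229, 0.01], [0.168, 0.229, 0.01], [0.168, 0.229, 0.01], [0.168, 0.229, 0.01]], grip=[85, 85, 85, 85, 85, 85, 85, 85, 85, 85, 85, 85], squeeze=40)

```text
time_s: 1.15
eef_pos: [0.3797, -0.2271, 0.4191]
ee_rot: [[0.663, 0.749, -0.0], [0.749, -0.663, 0.0], [-0.0, -0.0, -1.0]]
contact_force: [0.3, -0.3, -0.5]
opening: 0.085
grip_force: 0.0
```

Call:
play_rows(dr=[[0, 0, 0.016], [0, 0, 0.016], [0, 0, 0.016], [0, 0, 0.016], [0, 0, 0.016], [0, 0, 0.016], [0, 0, 0.016], [0, 0, 0.016], [0, 0, 0.016], [0, 0, 0.016], [0, 0, 0.016], [0, 0, 0.016]], slide=[[0.168, 0.228, 0], [0.168, 0.228, 0], [0.168, 0.228, 0], [0.168, 0.228, 0], [0.168, 0.228, 0], [0.168, 0.228, 0], [0.168, 0.228, 0], [0.168, 0.228, 0], [0.168, 0.228, 0], [0.168, 0.228, 0], [0.168, 0.228, 0], [0.168, 0.228, 0]], grip=[85, 85, 85, 85, 85, 85, 85, 85, 85, 85, 85, 85])

```text
time_s: 2.15
eef_pos: [0.6216, 0.1011, 0.419]
ee_rot: [[0.121, 0.993, -0.0], [0.993, -0.121, -0.0], [-0.0, -0.0, -1.0]]
contact_force: [1.0, 0.2, 0.8]
opening: 0.0856
grip_force: 0.0
```

```bash
python3 - <<'E'
from h import *
cv2.imwrite("pics/w1.png",ctrl.get_image("wrist"))
s=ctrl.read_state();print(s['time_s'],s['eef_pos'],s['ee_rot'].round(3),s['joint_pos'].round(2))
p=[0.5875,-.0114,-.2888]
print(proj("wrist",W(p,[(0,.117,.193),(-.094,.0015,.161),(-.094,.0415,.161),(-.094,-.0385,.161),(0,.117,.167)])))
E
```

```text
2.2 [0.62345852 0.10656622 0.418211  ] [[ 0.112  0.994 -0.   ]
 [ 0.994 -0.112  0.004]
 [ 0.004 -0.001 -1.   ]] [-0.1   0.8  -0.28  1.22  0.22  1.15 -0.5 ]
[[318.29069421 271.40663373]
 [167.20494068 379.64389719]
 [170.80520367 332.0625921 ]
 [163.873593   423.67120038]
 [318.7099512  257.60804117]]
```

View pics/w1.png

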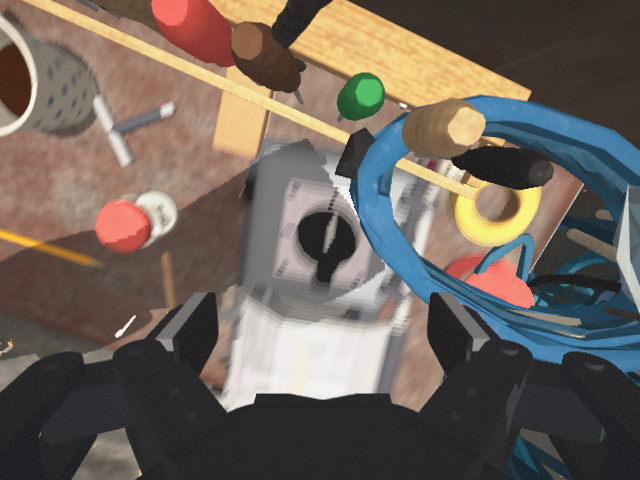

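The wrist view shows the isolator disc at about (327, 238), blurred because the arm was still settling. The blue hose coil is just to the right, at (380, 200). I'll look again now that it has settled.

Call:
play_rows(dr=[[0, 0, 0], [0, 0, 0], [0, 0, 0]], slide=[[0, 0, 0], [0, 0, 0], [0, 0, 0]], grip=[85, 85, 85])

```text
time_s: 2.45
eef_pos: [0.6208, 0.0989, 0.419]
ee_rot: [[0.124, 0.992, -0.0], [0.992, -0.124, -0.001], [-0.001, -0.0, -1.0]]
contact_force: [-0.6, -0.3, 0.2]
opening: 0.0849
grip_force: 0.0
```

```bash
python3 - <<'E'
from h import *
s=ctrl.read_state();p=[0.5875,-.0114,-.2888]
im=ctrl.get_image("wrist")
print(s['eef_pos'],s['ee_rot'].round(3))
print(proj("wrist",W(p,[(0,.117,.193),(0,.117,.167),(-.094,.0415,.161),(-.094,-.0385,.161)])))
sc=ctrl.get_image("scene")
print(proj("wrist",[s['eef_pos']+s['ee_rot']@[0,0,.155]]))
o=np.vstack([cv2.resize(im[120:320,200:500],None,fx=2,fy=2)[:, :600],cv2.resize(sc[100:220,220:440],(600,328))[:200]])
cv2.imwrite("pics/w2.png",o)
E
```

```text
[0.62076465 0.09888892 0.41903811] [[ 0.124  0.992 -0.   ]
 [ 0.992 -0.124 -0.001]
 [-0.001 -0.    -1.   ]]
[[321.05217131 256.17115805]
 [321.14611752 243.7969685 ]
 [173.56192579 321.3414866 ]
 [167.89098355 413.9291164 ]]
[[320.85516128 317.75923814]]
```

View pics/w2.png

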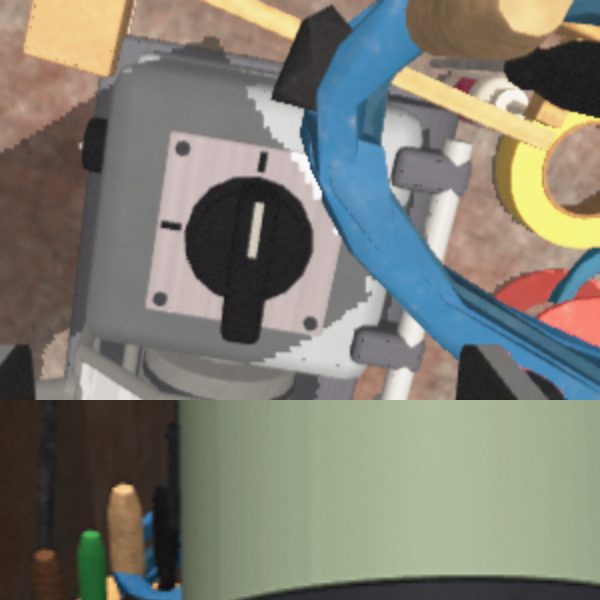

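The disc centre is at about (324.5, 240) in the full image, 2–3 mm from the fit. The pointer line shows a bar yaw of about 77°, so the isolator is on at about 86°. I'll triangulate the coil's near edge to check clearance.

```bash
python3 - <<'E'
from h import *
def ray(n,u):
    c=ctrl.get_calibration(n);f=240/np.tan(np.radians(c['vertical_fov']/2));R=cv2.Rodrigues(c['rvec'])[0];C=-R.T@c['tvec']
    d=R.T@np.array([(u[0]-c['cx'])/f,(u[1]-c['cy'])/f,1]);return C,d/np.linalg.norm(d)
def tri(a,b,c,d):
    C,r=ray(a,b);D,q=ray(c,d);A=np.c_[r,-q];t=np.linalg.lstsq(A,D-C,rcond=None)[0]
    x,y=C+t[0]*r,D+t[1]*q;print((x+y)/2,np.linalg.norm(x-y))
tri("wrist",(358,190),"side",(350,197))
tri("wrist",(370,225),"side",(360,210))
tri("wrist",(358,190),"scene",(266,178))
tri("wrist",(370,225),"scene",(275,190))
tri("scene",(266,178),"side",(350,197))
tri("scene",(350,150),"side",(468,195))
C,r=ray("wrist",(324.5,240));print(C+r*(.167-C[2])/r[2])
for v in(290,):
  C,r=ray("wrist",(320,v));print(C+r*(.193-C[2])/r[2])
# coil's blue mask extents in side
im=cv2.imread("pics/side0.png");h=cv2.cvtColor(im,cv2.COLOR_BGR2HSV);m=cv2.inRange(h,(95,120,60),(115,255,255));m[:,475:]=0;m[:170]=0
x,y,w,hh=cv2.boundingRect(m);print(x,y,w,hh)
E
```

```text
[0.64494141 0.13586727 0.18309623] 0.004069349169555496
[0.6524918  0.10945451 0.16451332] 0.003062311428412743
[0.64185755 0.14965314 0.19391758] 0.027216017399908074
[0.64584777 0.1299443  0.17136796] 0.040237313653366975
[0.66213217 0.16685565 0.17070672] 0.00785310263448918
[0.82034677 0.01694048 0.17457578] 0.050570046431365395
[0.62336421 0.10306123 0.167     ]
[0.61760127 0.07981921 0.193     ]
349 175 126 158
```

```bash
cat >> h.py <<'E'
def ray(n,u):
    c=ctrl.get_calibration(n);f=240/np.tan(np.radians(c['vertical_fov']/2));R=cv2.Rodrigues(c['rvec'])[0];C=-R.T@c['tvec']
    d=R.T@np.array([(u[0]-c['cx'])/f,(u[1]-c['cy'])/f,1]);return C,d/np.linalg.norm(d)
E
python3 - <<'E'
from h import *
def tri(a,b,c,d):
    C,r=ray(a,b);D,q=ray(c,d);A=np.c_[r,-q];t=np.linalg.lstsq(A,D-C,rcond=None)[0]
    x,y=C+t[0]*r,D+t[1]*q;print((x+y)/2,np.linalg.norm(x-y))
tri("wrist",(357,150),"scene",(270,179))
# wrist points on coil's near edge at several heights -> where they'd appear in scene0/side0
for u in((358,190),(372,230),(400,262),(430,290)):
  C,r=ray("wrist",u)
  for z in(.17,.2,.23,.26):
    P=C+r*(z-C[2])/r[2];print(u,P.round(3),proj("scene",[P]).round(0)[0],proj("side",[P]).round(0)[0])
a=cv2.resize(cv2.imread("pics/scene0.png")[110:225,245:375],None,fx=3,fy=3,interpolation=2)
b=cv2.resize(cv2.imread("pics/side0.png")[150:265,330:490],None,fx=3,fy=3,interpolation=2)
o=np.zeros((345,800,3),np.uint8);o[:,:390]=a;o[:,400:800]=b[:,:400];cv2.imwrite("pics/c.png",o)
E
```

```text
[0.64843655 0.15742226 0.18291651] 1.5893759893738176e-05
(358, 190) [0.648 0.133 0.17 ] [284. 186.] [353. 203.]
(358, 190) [0.645 0.137 0.2  ] [281. 172.] [351. 189.]
(358, 190) [0.643 0.142 0.23 ] [277. 158.] [349. 174.]
(358, 190) [0.64  0.146 0.26 ] [274. 143.] [347. 158.]
(372, 230) [0.654 0.107 0.17 ] [299. 184.] [362. 208.]
(372, 230) [0.651 0.115 0.2  ] [294. 171.] [359. 192.]
(372, 230) [0.647 0.122 0.23 ] [289. 157.] [356. 177.]
(372, 230) [0.644 0.13  0.26 ] [283. 143.] [353. 161.]
(400, 262) [0.671 0.083 0.17 ] [313. 180.] [376. 211.]
(400, 262) [0.665 0.094 0.2  ] [306. 167.] [371. 195.]
(400, 262) [0.659 0.105 0.23 ] [299. 154.] [366. 179.]
(400, 262) [0.653 0.116 0.26 ] [292. 140.] [361. 162.]
(430, 290) [0.689 0.061 0.17 ] [326. 174.] [391. 213.]
(430, 290) [0.681 0.075 0.2  ] [318. 163.] [384. 197.]
(430, 290) [0.673 0.089 0.23 ] [309. 150.] [377. 180.]
(430, 290) [0.664 0.103 0.26 ] [300. 137.] [370. 163.]
```

View pics/c.png

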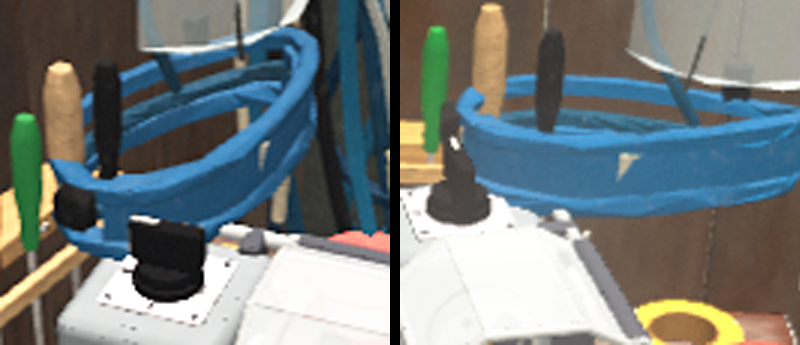

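The coil is a level band at roughly z 0.16–0.20, about 29 mm from the isolator axis at its nearest. I'll close the fingers to 25 mm first, then go down.

Call:
play_rows(dr=[[0, 0, -0.01], [0, 0, -0.01], [0, 0, -0.008], [0, 0, 0], [0, 0, 0], [0, 0, 0], [0, 0, 0], [0, 0, 0], [0, 0, 0], [0, 0, 0], [0, 0, 0], [0, 0, 0]], slide=[[0.01, 0.015, 0], [0.012, 0.015, 0], [0, 0, 0], [0, 0, 0], [0, 0, -0.05], [0, 0, -0.06], [0, 0, -0.06], [0, 0, -0.06], [0, 0, -0.05], [0, 0, -0.03], [0, 0, 0], [0, 0, 0]], grip=[25, 25, 25, 25, 25, 25, 25, 25, 25, 25, 25, 25])

```text
time_s: 3.55
eef_pos: [0.6236, 0.1033, 0.3818]
ee_rot: [[0.21, 0.978, -0.0], [0.978, -0.21, 0.0], [-0.0, -0.0, -1.0]]
contact_force: [0.7, 0.2, 0.8]
opening: 0.0251
grip_force: 0.0
```

```bash
python3 - <<'E'
from h import *
s=ctrl.read_state()
print(s['eef_pos'],s['ee_rot'].round(3),s['contact_force'],s['opening'])
cv2.imwrite("pics/w3.png",ctrl.get_image("wrist")[130:480,150:550])
print(proj("wrist",[s['eef_pos']+s['ee_rot']@[0,0,.155]])-[150,130])
E
```

```text
[0.62363106 0.10329094 0.38180823] [[ 0.21   0.978 -0.   ]
 [ 0.978 -0.21   0.   ]
 [-0.    -0.    -1.   ]] [0.68417264 0.1721198  0.79486148] 0.025125813133464348
[[170.73022284 188.14503547]]
```

View pics/w3.png

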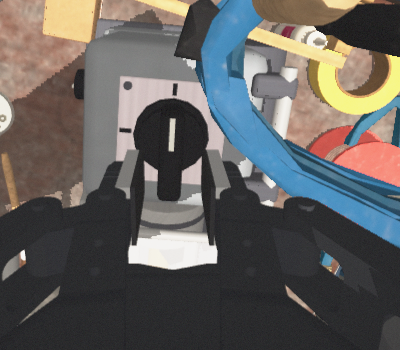

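The bar is centred between the pads and lined up, at crop (171, 150). Next: go down and close.

Call:
play_rows(dr=[[0, 0, 0], [0, 0, 0], [0, 0, 0], [0, 0, 0], [0, 0, 0], [0, 0, 0], [0, 0, 0], [0, 0, 0], [0, 0, 0], [0, 0, 0]], slide=[[0, 0, -0.06], [0, 0, -0.07], [0, 0, -0.07], [0, 0, -0.05], [0, 0, -0.03], [0, 0, 0], [0, 0, 0], [0, 0, 0], [0, 0, 0], [0, 0, 0]], grip=[25, 25, 25, 25, 25, 25, 5, 5, 5, 5], squeeze=40)

```text
time_s: 4.43
eef_pos: [0.6231, 0.1034, 0.3484]
ee_rot: [[0.21, 0.978, -0.002], [0.978, -0.21, -0.0], [-0.0, -0.002, -1.0]]
contact_force: [-5.8, 0.1, 0.7]
opening: 0.0106
grip_force: 40.4
```

Call:
play_rows(dr=[[0, 0, 0.02], [0, 0, 0.028], [0, 0, 0.028], [0, 0, 0.028], [0, 0, 0.028], [0, 0, 0.028], [0, 0, 0.028], [0, 0, 0.028], [0, 0, 0.028], [0, 0, 0.028], [0, 0, 0.028], [0, 0, 0.028]], slide=[[0, 0, 0], [0, 0, 0], [0, 0, 0], [0, 0, 0], [0, 0, 0], [0, 0, 0], [0, 0, 0], [0, 0, 0], [0, 0, 0], [0, 0, 0], [0, 0, 0], [0, 0, 0]], grip=[5, 5, 5, 5, 5, 5, 5, 5, 5, 5, 5, 5])

```text
time_s: 5.43
eef_pos: [0.6219, 0.1032, 0.3483]
ee_rot: [[-0.734, 0.68, -0.007], [0.68, 0.734, -0.002], [0.003, -0.006, -1.0]]
contact_force: [-26.9, -4.5, 11.7]
opening: 0.0114
grip_force: 42.0
```

Call:
play_rows(dr=[[0, 0, 0], [0, 0, 0]], slide=[[-0.013, -0.005, 0], [0, 0, 0]], grip=[5, 5])

```text
time_s: 5.6
eef_pos: [0.6211, 0.1027, 0.3484]
ee_rot: [[-0.731, 0.682, -0.003], [0.682, 0.731, -0.0], [0.002, -0.002, -1.0]]
contact_force: [-12.9, -0.5, 4.1]
opening: 0.0111
grip_force: 40.8
```

Call:
play_rows(dr=[[0, 0, 0.02], [0, 0, 0.028], [0, 0, 0.028], [0, 0, 0.028], [0, 0, 0.028], [0, 0, 0.015], [0, 0, 0]], slide=[[-0.01, 0, 0], [0, 0, 0], [0, 0, 0], [0, 0, 0], [0, 0, 0], [0, 0, 0], [0, 0, 0]], grip=[5, 5, 5, 5, 5, 5, 5])

```text
time_s: 6.18
eef_pos: [0.6203, 0.1021, 0.3484]
ee_rot: [[-0.959, 0.283, -0.002], [0.283, 0.959, -0.002], [0.002, -0.002, -1.0]]
contact_force: [-11.2, -4.3, 4.9]
opening: 0.0111
grip_force: 40.9
```

```bash
python3 - <<'E'
from h import *
s=ctrl.read_state();print(np.degrees(np.arctan2(s['ee_rot'][1,0],s['ee_rot'][0,0])),s['wrist_torque'],s['joint_pos'].round(2))
E
```

```text
163.54768967149903 [-0.92155357  2.19729349 -0.09206113] [ 0.06  0.91 -0.64  1.33  0.57  1.08  0.62]
```

Call:
play_rows(dr=[[0, 0, 0.012], [0, 0, 0.012], [0, 0, 0.01], [0, 0, 0]], slide=[[0, 0, 0], [0, 0, 0], [0, 0, 0], [0, 0, 0]], grip=[5, 5, 5, 5])

```text
time_s: 6.52
eef_pos: [0.6203, 0.102, 0.3484]
ee_rot: [[-0.983, 0.182, -0.003], [0.182, 0.983, -0.002], [0.002, -0.002, -1.0]]
contact_force: [-10.7, -4.0, 4.8]
opening: 0.011
grip_force: 67.6
```

```bash
python3 - <<'E'
from h import *
s=ctrl.read_state();print(np.degrees(np.arctan2(s['ee_rot'][1,0],s['ee_rot'][0,0])),s['wrist_torque'],s['joint_pos'].round(2))
E
```

```text
169.5036454716127 [-0.83038031  2.41018116 -1.53783003] [ 0.07  0.92 -0.67  1.33  0.59  1.09  0.71]
```

Call:
play_rows(dr=[[0, 0, 0], [0, 0, 0], [0, 0, 0], [0, 0, 0], [0, 0, 0], [0, 0, 0], [0, 0, 0], [0, 0, 0], [0, 0, 0], [0, 0, 0]], slide=[[0, 0, 0], [0, 0, 0], [0, 0, 0], [0, 0, 0.06], [0, 0, 0.1], [0, 0, 0.15], [0, 0, 0.15], [0, 0, 0.15], [0, 0, 0], [0, 0, 0]], grip=[25, 25, 25, 25, 25, 25, 25, 40, 40, 40])

```text
time_s: 7.35
eef_pos: [0.6208, 0.1029, 0.4226]
ee_rot: [[-0.983, 0.182, 0.002], [0.182, 0.983, 0.0], [-0.002, 0.001, -1.0]]
contact_force: [-0.2, -0.8, -0.5]
opening: 0.0402
grip_force: 0.0
```

```bash
python3 - <<'E'
from h import *
s=ctrl.read_state()
print(s['eef_pos'],s['ee_rot'].round(3),s['contact_force'],s['opening'])
im=ctrl.get_image("wrist");cv2.imwrite("pics/w4.png",im)
for d in(0,.03): print(proj("wrist",W([0.5865,-.0117,-.2888],[(0,.117,.193),(-.023,.117,.193),(-.094,.0415,.161),(-.094,-.0385,.161)])))
E
```

```text
[0.62080322 0.10286012 0.42255869] [[-0.983  0.182  0.002]
 [ 0.182  0.983  0.   ]
 [-0.002  0.001 -1.   ]] [-0.17458814 -0.79172083 -0.50186331] 0.040183556587401956
[[319.18531163 257.34377702]
 [323.35695246 219.29682256]
 [210.80675781  79.87387154]
 [ 75.71900968  64.41252959]]
[[319.18531163 257.34377702]
 [323.35695246 219.29682256]
 [210.80675781  79.87387154]
 [ 75.71900968  64.41252959]]
```

View pics/w4.png

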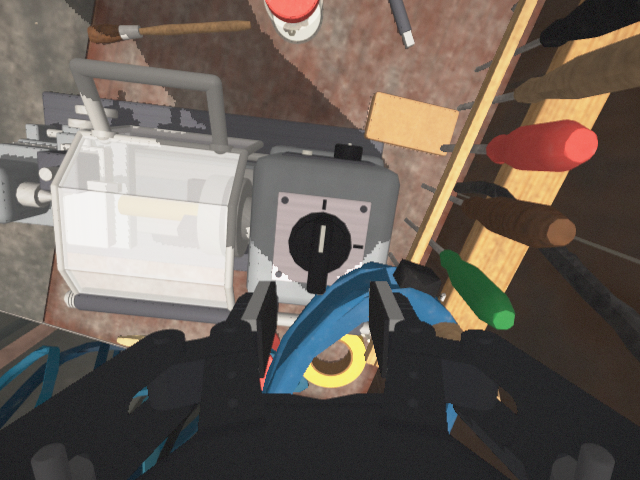

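The pointer now faces the front off mark at (324, 203), so the isolator is off. The handle bar runs from (78, 67) to (218, 80). I'll locate it.

```bash
python3 - <<'E'
from h import *
P=[]
for u in((78,67),(218,80)):
    C,r=ray("wrist",u);P.append(C+r*(.161-C[2])/r[2])
P=np.array(P);print(P,P.mean(0),np.linalg.norm(P[0]-P[1]),np.degrees(np.arctan2(*(P[1]-P[0])[1::-1])))
print(W([0.5865,-.0117,-.2888],[(-.094,.0015,.161),(.064,.0015,.15)]))
E
```

```text
[[ 0.48701075 -0.02100903  0.161     ]
 [ 0.50906417  0.05908152  0.161     ]] [0.49803746 0.01903624 0.161     ] 0.0830713564920501 74.60478562186948
[[ 0.49682009  0.01650928  0.161     ]
 [ 0.64827673 -0.02848946  0.15      ]]
```

Call:
play_rows(dr=[[0, 0, -0.03], [0, 0, -0.036], [0, 0, -0.036], [0, 0, -0.036], [0, 0, -0.036], [0, 0, -0.036], [0, 0, -0.036], [0, 0, -0.036], [0, 0, -0.036], [0, 0, -0.036], [0, 0, -0.036], [0, 0, -0.036]], slide=[[-0.086, -0.059, 0], [-0.086, -0.059, 0], [-0.086, -0.059, 0], [-0.086, -0.059, 0], [-0.086, -0.059, 0], [-0.086, -0.059, 0], [-0.086, -0.059, 0], [-0.086, -0.059, 0], [-0.086, -0.059, 0], [-0.086, -0.059, 0], [-0.086, -0.059, 0], [-0.086, -0.059, 0]], grip=[35, 35, 35, 35, 35, 35, 35, 35, 35, 35, 35, 35])

```text
time_s: 8.4
eef_pos: [0.4964, 0.0173, 0.421]
ee_rot: [[-0.043, 0.999, -0.001], [0.999, 0.043, -0.0], [0.0, -0.001, -1.0]]
contact_force: [0.5, -0.4, 0.3]
opening: 0.0351
grip_force: 0.0
```

Call:
play_rows(dr=[[0, 0, -0.036], [0, 0, -0.036], [0, 0, -0.036], [0, 0, 0], [0, 0, 0], [0, 0, 0]], slide=[[0, 0, 0], [0, 0, 0], [0, 0, 0], [0, 0, 0], [0, 0, 0], [0, 0, 0]], grip=[35, 35, 35, 35, 35, 35])

```text
time_s: 8.9
eef_pos: [0.497, 0.0178, 0.4212]
ee_rot: [[0.282, 0.959, -0.001], [0.959, -0.282, 0.0], [-0.0, -0.001, -1.0]]
contact_force: [0.3, 0.1, 0.3]
opening: 0.035
grip_force: 0.0
```

```bash
python3 - <<'E'
from h import *
s=ctrl.read_state()
print(s['eef_pos'],s['ee_rot'].round(3),s['opening'],s['joint_pos'].round(2))
im=ctrl.get_image("wrist");cv2.imwrite("pics/w5.png",im)
print(proj("wrist",[s['eef_pos']+s['ee_rot']@[0,0,.155],(.4975,.0175,.161)]))
E
```

```text
[0.49698221 0.01776132 0.42119803] [[ 0.282  0.959 -0.001]
 [ 0.959 -0.282  0.   ]
 [-0.    -0.001 -1.   ]] 0.03497115758620304 [ 0.05  0.58 -0.26  1.73  0.19  0.86 -0.58]
[[320.74510118 318.27431461]
 [322.30121021 243.73193953]]
```

View pics/w5.png

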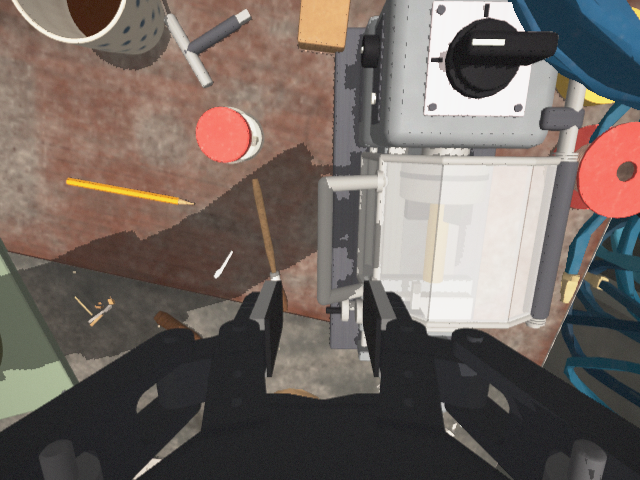

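The handle bar is upright in the picture at x ≈ 325, y 180–300, about 1.5 mm to +x of the tool centre. The isolator pointer at (488, 42) faces the off mark. I'll go down and grip.

Call:
play_rows(dr=[[0, 0, 0], [0, 0, 0], [0, 0, 0], [0, 0, 0], [0, 0, 0], [0, 0, 0], [0, 0, 0], [0, 0, 0], [0, 0, 0], [0, 0, 0], [0, 0, 0], [0, 0, 0]], slide=[[0.014, 0, -0.08], [0, 0, -0.11], [0, 0, -0.12], [0, 0, -0.12], [0, 0, -0.12], [0, 0, -0.11], [0, 0, -0.1], [0, 0, -0.07], [0, 0, -0.035], [0, 0, 0], [0, 0, 0], [0, 0, 0]], grip=[35, 35, 35, 35, 35, 35, 35, 35, 35, 35, 35, 35])

```text
time_s: 9.95
eef_pos: [0.4988, 0.0177, 0.3181]
ee_rot: [[0.286, 0.958, 0.001], [0.958, -0.286, 0.0], [0.0, 0.001, -1.0]]
contact_force: [0.0, 0.1, -0.5]
opening: 0.0349
grip_force: 0.0
```

Call:
play_rows(dr=[[0, 0, 0], [0, 0, 0], [0, 0, 0], [0, 0, 0], [0, 0, 0], [0, 0, 0]], slide=[[0, 0, 0], [0, 0, 0], [0, 0, 0], [0, 0, 0], [0, 0, 0], [0, 0, 0]], grip=[2, 2, 2, 2, 2, 2], squeeze=50)

```text
time_s: 10.45
eef_pos: [0.4984, 0.0179, 0.3178]
ee_rot: [[0.286, 0.958, -0.001], [0.958, -0.286, 0.0], [-0.0, -0.001, -1.0]]
contact_force: [-4.8, 1.4, 4.0]
opening: 0.0083
grip_force: 48.8
```

```bash
python3 - <<'E'
import numpy as np
k=np.arange(25)
f=np.interp(k,np.arange(25),np.radians(60)*np.r_[0,np.cumsum(np.r_[.4,.7,np.ones(20),.7,.4])]/22.2)
a=np.radians(4)+f
r=.1584;h=-r*np.cos(a);z=r*np.sin(a)
d=np.c_[np.diff(h)*.9586,-np.diff(h)*.2847,np.diff(z)]/.12
print(d.round(3).tolist(),d.sum(0)*.12)
E
```

```text
[[0.002, -0.001, 0.025], [0.004, -0.001, 0.043], [0.009, -0.003, 0.062], [0.011, -0.003, 0.061], [0.014, -0.004, 0.06], [0.017, -0.005, 0.06], [0.02, -0.006, 0.059], [0.022, -0.007, 0.058], [0.025, -0.007, 0.057], [0.027, -0.008, 0.055], [0.03, -0.009, 0.054], [0.032, -0.01, 0.052], [0.035, -0.01, 0.051], [0.037, -0.011, 0.049], [0.039, -0.012, 0.047], [0.041, -0.012, 0.045], [0.043, -0.013, 0.043], [0.045, -0.013, 0.041], [0.047, -0.014, 0.039], [0.048, -0.014, 0.036], [0.05, -0.015, 0.034], [0.052, -0.015, 0.031], [0.037, -0.011, 0.02], [0.021, -0.006, 0.011]] [ 0.0849091  -0.02521763  0.13131955]
```

Call:
play_rows(dr=[[0, 0, 0], [0, 0, 0], [0, 0, 0], [0, 0, 0], [0, 0, 0], [0, 0, 0], [0, 0, 0], [0, 0, 0], [0, 0, 0], [0, 0, 0]], slide=[[0.002, -0.001, 0.025], [0.004, -0.001, 0.043], [0.009, -0.003, 0.062], [0.011, -0.003, 0.061], [0.014, -0.004, 0.06], [0.017, -0.005, 0.06], [0.02, -0.006, 0.059], [0.022, -0.007, 0.058], [0.025, -0.007, 0.057], [0.027, -0.008, 0.055]], grip=[2, 2, 2, 2, 2, 2, 2, 2, 2, 2], squeeze=50)

```text
time_s: 11.28
eef_pos: [0.516, 0.0125, 0.3831]
ee_rot: [[0.286, 0.958, -0.003], [0.958, -0.286, 0.0], [-0.001, -0.003, -1.0]]
contact_force: [-14.9, 5.3, 2.1]
opening: 0.0074
grip_force: 48.9
```

Call:
play_rows(dr=[[0, 0, 0], [0, 0, 0], [0, 0, 0], [0, 0, 0], [0, 0, 0], [0, 0, 0], [0, 0, 0]], slide=[[0.024, -0.007, 0.056], [0.029, -0.009, 0.053], [0.033, -0.01, 0.051], [0.037, -0.011, 0.049], [0.039, -0.012, 0.047], [0.041, -0.012, 0.045], [0.043, -0.013, 0.043]], grip=[2, 2, 2, 2, 2, 2, 2])

```text
time_s: 11.87
eef_pos: [0.5452, 0.0037, 0.4247]
ee_rot: [[0.286, 0.958, -0.004], [0.958, -0.286, 0.0], [-0.001, -0.004, -1.0]]
contact_force: [-20.0, 3.6, 12.4]
opening: 0.008
grip_force: 49.5
```

Call:
play_rows(dr=[[0, 0, 0], [0, 0, 0], [0, 0, 0], [0, 0, 0], [0, 0, 0], [0, 0, 0], [0, 0, 0], [0, 0, 0]], slide=[[0.04, -0.012, 0.047], [0.043, -0.012, 0.043], [0.047, -0.014, 0.038], [0.05, -0.015, 0.034], [0.052, -0.015, 0.031], [0.037, -0.011, 0.02], [0.021, -0.006, 0.011], [0, 0, 0]], grip=[2, 2, 2, 2, 2, 2, 2, 2])

```text
time_s: 12.53
eef_pos: [0.5808, -0.0072, 0.4521]
ee_rot: [[0.287, 0.958, -0.001], [0.958, -0.287, -0.0], [-0.0, -0.0, -1.0]]
contact_force: [-12.7, -1.5, 12.8]
opening: 0.008
grip_force: 52.1
```

```bash
python3 - <<'E'
from h import *
s=ctrl.read_state();print(s['time_s'],s['eef_pos'],s['contact_force'],s['wrist_torque'],s['opening'],s['grip_force'])
g=s['eef_pos']+s['ee_rot']@[0,0,.155]
e=np.array([.9586,-.2847])
for h in([.6493,-.0282],[.6483,-.0285],[.4988+.158*.9586,.0179-.158*.2847]):
    u=(g[:2]-h)@e;w=g[2]-.15;print(u,w,np.hypot(u,w),np.degrees(np.arctan2(w,-u))-4)
for n in("side","scene"):
    cv2.imwrite(f"pics/{n}9.png",ctrl.get_image(n))
E
```

```text
12.5333 [ 0.58082825 -0.00716846  0.45208532] [-12.73746811  -1.53420027  12.78542993] [-0.07760714  2.64871445 -0.12975328] 0.007957534219659062 52.06420719623566
-0.07169207624692756 0.14708535000223802 0.16362717983842456 60.01455346259483
-0.07081888624692755 0.14708535000223802 0.16324648490713706 60.290041784483435
-0.0722930581469276 0.14708535000223802 0.16389138611139975 59.825692301229154
```

Call:
play_rows(dr=[[0, 0, 0], [0, 0, 0], [0, 0, 0], [0, 0, 0], [0, 0, 0], [0, 0, 0]], slide=[[0.01, -0.003, 0.005], [0.012, -0.004, 0.005], [0, 0, 0], [0, 0, 0], [0, 0, 0], [0, 0, 0]], grip=[2, 2, 2, 2, 2, 2], squeeze=60)

```text
time_s: 13.13
eef_pos: [0.5831, -0.0079, 0.4533]
ee_rot: [[0.287, 0.958, -0.001], [0.958, -0.287, -0.0], [-0.001, -0.001, -1.0]]
contact_force: [-12.3, -0.1, 14.0]
opening: 0.0076
grip_force: 59.3
```

```bash
python3 - <<'E'
from h import *
s=ctrl.read_state();print(s['time_s'],s['eef_pos'],s['contact_force'],s['opening'],s['grip_force'],abs(s['joint_vel']).max())
g=s['eef_pos']+s['ee_rot']@[0,0,.155];e=np.array([.9586,-.2847])
for h in([.6493,-.0282],[.6483,-.0285],[.4988+.158*.9586,.0179-.158*.2847]):
    u=(g[:2]-h)@e;print(u,np.degrees(np.arccos(-u/.1584))-4)
# is the handle's right end still beside the fingers? steel-bright pixels near its expected place, and bystanders unmoved
a=cv2.imread("pics/side0.png");b=ctrl.get_image("side")
for P in proj("side",W([.587,-.0115,-.2888],[(-.0054,-.0385,.292),(-.0054,.0415,.292),(-.094,-.0385,.161)])):
    x,y=P.round().astype(int);print(P.round(0),b[y-1:y+2,x-1:x+2].mean((0,1)).round(),a[y-1:y+2,x-1:x+2].mean((0,1)).round())
m=lambda i:cv2.inRange(cv2.cvtColor(i,cv2.COLOR_BGR2HSV),(0,150,120),(6,255,255))[265:290,240:280]
print([cv2.moments(m(i))['m10']/max(1,cv2.moments(m(i))['m00']) for i in(a,b)])
E
```

```text
13.1333 [ 0.58309242 -0.00788495  0.45328759] [-12.31318473  -0.12146183  13.96215372] 0.007646447651691371 59.253973960876465 0.0018736342492627592
-0.06934402973175961 60.037807682346426
-0.06847083973175963 60.388585595503656
-0.06994501163175966 59.79577323992751
[369. 184.] [179. 189. 190.] [ 66.  81. 102.]
[357. 166.] [96. 98. 98.] [100. 145. 181.]
[312. 264.] [147. 170. 201.] [209. 218. 220.]
[18.026785714285715, 18.00900900900901]
```

The side camera shows steel where the raised handle's near end should be, and bench where it was when closed. The jar lid hasn't moved. The guard is at about 60°, steady and gripped, so I'm handing in.

```bash
python3 -c "
from workcell import ctrl
print(ctrl.close_job())"
```

```text
the job is handed in; nothing more can be done
None
```

I turned the isolator to its off stop, then lifted the guard to about 60° (worked out from the arm's position) and handed the job in at 13 s with the fingers still holding it there; I steered clear of the things on the bench.

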